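# Clamp the milling jar and set the mill's speed dial

## Task

Get the glaze mill ready: first swing the hinged steel saddle right over the white jar, and with it shut swing the bolt up into the slot in the saddle's ear (leave the nut, it needs no tightening). Then turn the loose, worn speed knob on the sloping console until its white pointer line stands right against the small steel tab clipped on the scale, and leave everything else, the tab included, where it is.

Things in the scene. Friction and masses are not known exactly. Their poses are not given: they have to be found in the camera images.
- cradle: grey fixed cradle, base plate 160 x 190 x 16 mm, in which a white lidded jar (diameter 90 mm, 118 mm long plus its lid) lies along the cradle's x axis, jar axis 75 mm above the table. Origin: on the table under the middle; x along the jar, y toward the saddle's hinge, z up
- saddle_hinge (a point): middle of the saddle's hinge pin, on the cradle at its y = +62 mm, z = 75 mm; the pin runs along the cradle's x
- saddle (a joint): hinge angle of the saddle, rad: 0 = shut over the jar (a stop), starts open at 1.2 to 1.65. Shut, its ear lies level at the hinge's height, toward the cradle's -y; open, the ear stands up over the hinge (at 1.57 straight above) and the strap bulges to +y. Stiff hinge: it stays where it is left and takes 1 to 2 N at the ear to move
- ear (a point): middle of the ear's outer face (looks up when shut), 134 mm from the hinge pin. The saddle is a half-round steel strap, 36 mm wide along the jar, outer radius 57 mm about the jar axis when shut, ending in a flat ear 8 mm thick reaching from 112 to 154 mm from the hinge pin, its outer 26 mm split by an open slot 14 mm wide
- bolt_pivot (a point): middle of the swing bolt's pivot pin, at the cradle's y = -75 mm, z = 30 mm; the pin runs along the cradle's x
- bolt (a joint): angle of the swing bolt, rad: 0 = upright in the slot (a stop), starts at 0.5 to 0.9, leaning out to the cradle's -y. It stays where it is left; 1 to 2 N at the nut moves it. It cannot enter the slot unless the saddle is shut, nor can the saddle shut with the bolt upright
- nut (a point): centre of the round nut (diameter 22 mm, 18 mm long) on the swing bolt, 64 mm from the pivot; the rod, diameter 9 mm, runs on to 84 mm from the pivot
- dial_centre (a point): where the knob's axis meets the console's sloping top, on the surface. x points up the slope (away from the robot), y left along the panel, z out of the panel (tilted 0.45 rad from vertical toward the robot). The console is white, 160 x 180 mm, 36 mm high in front and 113 mm at the back
- dial (a joint): angle of the knob's black skirt disc (radius 36 mm, top 8.5 mm above the panel), which carries the white pointer line: the angle that counts. 0 = line points down-left; grows clockwise seen from above, stops at 0 and 4.71; the line's direction, counter-clockwise from the panel's x, is 2.356 minus this value. It stays where it is left; friction 0.07 N m
- pointer (a point): outer end of the white pointer line, 40 mm from the axis; turns with dial
- bar (a point): centre of the knob's bar handle: 64 mm long, 12 mm wide, from 12 to 38 mm above the panel, over the skirt, lying across (square to) the pointer line. Worn loose: it turns up to 0.25 rad either way from square before it carries the skirt along; where in this play it starts is unknown. The bar's length runs along this frame's x axis turned 0.785 counter-clockwise about its z
- tab (a joint): angle of the small steel tab (14 x 12 mm, 7 mm high, from 43 to 57 mm from the axis) clipped on the scale, on the same scale as dial: the setting wanted is dial equal to this. The clip holds by stiff friction
- tab_mark (a point): inner point of the tab, 40 mm from the knob's axis, where the pointer's end must come to stand
- jar_centre (a point): centre of the loose jar lying in the cradle
- bowl: bystander: small blue bowl, diameter 110 mm, 50 mm high; origin under its middle
- tub: bystander: white lidded tub, diameter 90 mm, 100 mm high; origin under its middle
- glaze: bystander: bottle, diameter 60 mm, 120 mm high; origin under its middle
- brush: bystander: brush 180 mm long lying on the table; origin under its middle
There are look-alikes about, which are no part of the job. Leave any pink look-alike of the part that bears dial_centre alone. What is shaped like the cradle but purple is not meant.

How it is judged:
By the outcome, as a careful person would: the job done as asked, in the order asked, and still so for the second after the job is handed in, with the robot touching nothing.
It also fails if it takes over 64 s, if anything falls off the work surface, if the arm or the gripper's body presses on something with over 40 N, if the wrist force passes 120 N, or if a joint passes its speed limit or range.

## Robot

A 6-joint arm with a two-finger parallel gripper is mounted at the origin on the work surface. World frame = base frame: x ahead of the robot, y to its left, z up, the work surface at z = 0. Lengths are in m, angles in rad, forces in N, time in s.
With the tool pointing down it reaches from about 0.375 to 0.975 m from the base axis. Payload 3.8 kg.
Tool frame: the origin (TCP) lies on the centre line of the jaws, within the pads' length; the fingertips stand 14 mm ahead of it and the grasp point (between the pads) lies 5 mm behind it; z points along the fingers, y is the line along which they close (so a half turn about z gives the same grasp; the last joint's range is limited). The gripper opens to 85 mm and grips with 20 to 120 N. Pads are 22 mm wide; open, the fingers measure 114 mm over their backs; the gripper's body (76 mm by 85 mm) begins 54 mm behind the grasp point. The pads swing forward as they close: fully open they stand 13 mm farther back than shut.
Start: joints at [1.238, 0.264, 1.604, -0, 1.274, -0.037], TCP at [0.197, 0.646, 0.245] pointing down, gripper open.
Joint ranges: [-2.63, 2.63], [-0.94, 2.18], [0.31, 2.57], [-1.31, 4.45], [0, 2.66], [-2.55, 2.55]. Speed limits (rad/s): [2.57, 2.57, 3.14, 3.14, 3.14, 3.14].

## Interface

Orientations are given as a rotation vector (axis times angle).
In Python, from workcell import bot, eyes, spot_in gives the robot as it stands.
- The arm moves only by the tool carry_out, never from a script. Its argument "series" is text: rows parted by semicolons, each of 4 numbers parted by spaces: the shift along the world's x, y, z in m, then the turn about the world's z in degrees. In form: tx ty tz roll; .... A call has 1 to 20 rows; each row shifts and turns the commanded pose from where the row before left it; what a row does not reach is not made up. A row lasts 1/8 s, in which the tool goes at most 62.5 mm and 10.7 degrees, less where a joint would pass 70% of its speed; a pose out of reach is approached as far as the arm can. A call is refused whole if a number of a shift passes 0.0625 or a number of a turn 10.7, either way. A call with a gripper value outside its range is refused whole. "jaw" is the gripper command: -1 is shut, 1 is fully open, values between are in proportion, set as the call begins (left out, the last holds). The fingers move at their own pace and stop on an object; "grip_force" is the grip in N (left out, the last holds). Time passes only in rows, so rows that do not move let the fingers close. It gives the time, the measured TCP pose, the force, the opening and the grip force at its end, in the units of the state.
- bot.read_state(): the state, without advancing time (a new reading comes with each control period).
- eyes.read_camera(name): name is "scene" or "side" or "wrist"; returns (picture, depth): 480x640x3 uint8, blue, green, red; 480x640 float32, m along the optical axis (not along the pixel's ray), 0 where there is no reading.
- eyes.get_calibration(name): a dict with "K" (3x3 intrinsics, pixels), "position" and "rotation" of the camera in the world; the wrist camera has in their place "T_tool_cam" (4x4, takes a point from camera to tool coordinates, whose origin is the TCP and whose axes are the flange's). Camera axes: x right, y down, z forward; pixel columns grow to the right and rows downward; lengths in m; the calibration is good to about 2 mm. A picture is of the moment at which its call begins: read the wrist's pose just before it. get_calibration takes no time and is no camera call.
- bot.finish_job(): hands the job in; it is judged then, once.
Trained networks look in the newest picture that a camera, given by its name, has taken for a name from the list of things; names that differ only in an ending like _2 or _b are one class to them, and where a whole thing is asked for, a point or a joint stands for the part that bears it (a point fixed in the world has none). Each returns a list of dicts, best first, with "score" (0 to 1); they miss things now and then, are a little off and sometimes report something else, mostly with a low value. They report only what shows in the picture. A call takes as long as a camera call. They do not tell look-alikes from the thing itself.
- spot_in(camera, target): "rect" ([centre column, centre row, width, height] in pixels, round what is visible of it).
The state is a dict: "time": time; "q": joint angles; "joint_vel": joint speeds; "joint_torque": joint torques, N m; "tool_pos": TCP position; "tcp_rot": TCP orientation; "wrist_force": force on the tool from outside, world axes, zero at the start; "torque": the same for the moment, N m; "width": opening from 0.0 (shut) to 1.0 (fully open); "grip_force": force on a finger pad.
Only numpy, scipy, OpenCV 4.12 (cv2) and the standard library are available. Lean on these libraries where they do the work, as an engineer would, in place of code of your own. Each camera call takes 0.05 s, during which the arm holds its last target. There are 200 camera calls.

## Working session

There is one attempt and no reset: what is moved stays moved. The work goes in short steps, Python scripts to look and compute and a tool call to move; the robot and the scene stay as the last step left them, time stands still between calls to the robot, and variables do not carry over. Pictures are saved under pics/ and viewed, at most 10 in all, crops included, and the job is handed in when it is done.

Besides the shell and the picture viewer there is one more tool, called after "Request:" by a JSON object that holds its "op" and its "data", one argument or row to a line. carry_out: Moves the arm, as the interface text tells. Its arguments: {"type":"object","properties":{"series":{"type":"string"},"jaw":{"type":"number"},"grip_force":{"type":"number"}},"required":["series"]}

```bash
mkdir -p pics; ls; cat > h.py <<'E'
import numpy as np, cv2
from workcell import bot, eyes, spot_in
from scipy.spatial.transform import Rotation as R
def cam(name):
    s=bot.read_state(); im,d=eyes.read_camera(name); c=eyes.get_calibration(name); K=np.array(c["K"])
    if "T_tool_cam" in c:
        T=np.eye(4);T[:3,:3]=R.from_rotvec(s["tcp_rot"]).as_matrix();T[:3,3]=s["tool_pos"];T=T@np.array(c["T_tool_cam"])
    else:
        T=np.eye(4);r=np.array(c["rotation"]);T[:3,:3]=r if r.shape==(3,3) else R.from_rotvec(r).as_matrix();T[:3,3]=c["position"]
    return im,d,K,T
def cloud(d,K,T):
    v,u=np.mgrid[:480,:640]; P=np.stack([(u-K[0,2])/K[0,0]*d,(v-K[1,2])/K[1,1]*d,d],-1)
    W=P@T[:3,:3].T+T[:3,3]; W[d<=0]=np.nan; return W
def proj(p,K,T):
    q=(np.asarray(p)-T[:3,3])@T[:3,:3]; q=q@K.T; return q[...,:2]/q[...,2:]
E
python3 - <<'E'
from h import *
for n in ["scene","side"]:
    im,d,K,T=cam(n); cv2.imwrite(f"pics/{n}0.png",im); np.savez(f"{n}0.npz",im=im,d=d,K=K,T=T); W=cloud(d,K,T)
    print(n,T[:3,3].round(2),T[:3,2].round(2))
    for t in ["cradle","saddle","ear","nut","bolt","dial_centre","bar","pointer","tab","tab_mark","bolt_pivot","jar_centre"]:
        for r in spot_in(n,t)[:3]:
            c=r["rect"];print(t,round(r["score"],2),np.round(c),W[int(c[1]),int(c[0])].round(3))
print(bot.read_state()["time"])
E
```

```text
pics
scene [1.16 0.32 1.15] [-0.46 -0.25 -0.85]
cradle 0.88 [262. 210.  90.  87.] [ 0.563 -0.176  0.109]
cradle 0.87 [156. 210.  95.  70.] [ 0.642 -0.459  0.016]
cradle 0.47 [406. 280.  32.  28.] [0.562 0.203 0.094]
saddle 0.84 [288. 189.  37.  56.] [ 0.53  -0.118  0.184]
ear 0.95 [147. 192.  62.  35.] [ 0.658 -0.44   0.12 ]
ear 0.63 [287. 190.  33.  54.] [ 0.534 -0.119  0.185]
nut 0.46 [229. 189.  20.  27.] [ 0.524 -0.302  0.065]
nut 0.4 [128. 188.  25.  22.] [ 0.666 -0.5    0.108]
nut 0.15 [286. 190.  35.  54.] [ 0.534 -0.119  0.185]
bolt 0.64 [228. 187.  22.  27.] [ 0.522 -0.306  0.068]
bolt 0.62 [126. 186.  14.  20.] [ 0.661 -0.511  0.1  ]
dial_centre 0.71 [414. 281.  68.  33.] [0.549 0.219 0.078]
dial_centre 0.56 [521. 341.  61.  46.] [0.577 0.477 0.093]
bar 0.71 [523. 335.  24.  29.] [0.57  0.475 0.103]
bar 0.56 [408. 274.  22.  19.] [0.557 0.203 0.112]
pointer 0.79 [517. 338.  36.  32.] [nan nan nan]
pointer 0.67 [406. 281.  34.  30.] [0.567 0.205 0.094]
tab_mark 0.59 [382. 280.   8.   6.] [0.588 0.156 0.093]
bolt_pivot 0.95 [260. 206.  90.  92.] [ 0.559 -0.18   0.114]
bolt_pi
[... 701 characters left out ...]
  0.097]
bolt 0.45 [433. 466.  14.  27.] [ 0.644 -0.542  0.102]
dial_centre 0.83 [307. 146.  54.  26.] [0.552 0.446 0.101]
dial_centre 0.59 [312. 202.  49.  33.] [0.534 0.207 0.081]
bar 0.63 [318. 198.  25.  14.] [0.553 0.198 0.103]
bar 0.46 [309. 140.  14.  19.] [0.563 0.463 0.11 ]
pointer 0.95 [317. 203.  25.  20.] [0.546 0.192 0.092]
pointer 0.63 [312. 143.  26.  29.] [0.57  0.471 0.093]
tab_mark 0.51 [333. 325.  87. 126.] [ 0.52  -0.231  0.116]
bolt_pivot 0.69 [414. 432. 110.  95.] [ 0.649 -0.442  0.017]
bolt_pivot 0.57 [332. 324.  87. 130.] [ 0.52  -0.23   0.119]
bolt_pivot 0.47 [259. 288.  26.  60.] [ 0.368 -0.021  0.022]
jar_centre 0.76 [334. 328.  67.  47.] [ 0.522 -0.233  0.112]
1.3
```

View pics/scene0.png

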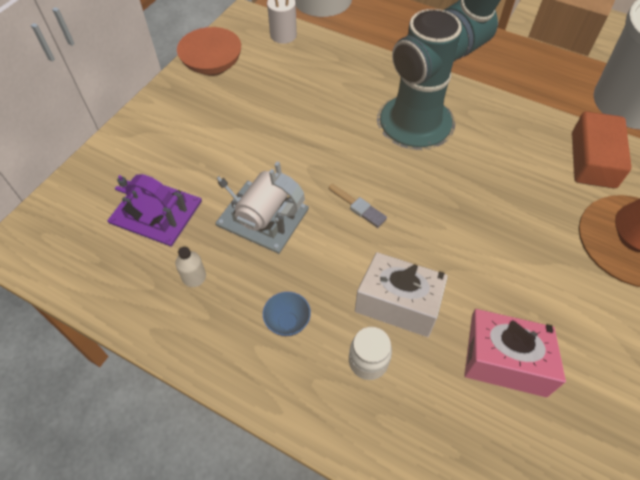

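View pics/side0.png

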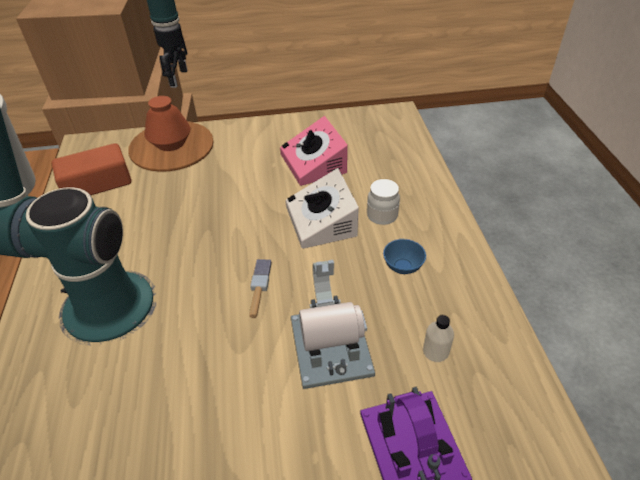

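Scene picture: the grey cradle is at (262,210), with its saddle open toward world +y, and the white console is at (405,290). The purple and pink look-alikes are at (155,210) and (515,350). Next I'll measure the cradle.

```bash
python3 - <<'E'
from h import *
for n in ["scene","side"]:
    z=np.load(f"{n}0.npz");W=cloud(z["d"],z["K"],z["T"]).reshape(-1,3);hsv=cv2.cvtColor(z["im"],cv2.COLOR_BGR2HSV).reshape(-1,3)
    m=(abs(W[:,0]-.54)<.16)&(abs(W[:,1]+.2)<.15)&(W[:,2]>.009)&(W[:,2]<.024)&(hsv[:,1]<70)
    print(n,m.sum(),cv2.minAreaRect(W[m][:,:2].astype(np.float32)))
    # console
    m=(abs(W[:,0]-.56)<.14)&(abs(W[:,1]-.2)<.12)&(W[:,2]>.03)&(hsv[:,1]<60)
    print("console",m.sum(),cv2.minAreaRect(W[m][:,:2].astype(np.float32)))
E
```

```text
scene 1461 ((0.5241546630859375, -0.2087714672088623), (0.162076935172081, 0.19195833802223206), 1.9457377195358276)
console 4818 ((0.5618842244148254, 0.20265017449855804), (0.16473616659641266, 0.17934831976890564), 7.98737907409668)
side 2315 ((0.5193634629249573, -0.20801222324371338), (0.1592530459165573, 0.19396932423114777), 1.7503769397735596)
console 3602 ((0.5881808400154114, 0.20625805854797363), (0.2230249047279358, 0.18614910542964935), 7.899261474609375)
```

```bash
python3 - <<'E'
from h import *
c,s=np.cos(.032),np.sin(.032);A=np.array([[c,s],[-s,c]])
for n in ["scene","side"]:
    z=np.load(f"{n}0.npz");W=cloud(z["d"],z["K"],z["T"]).reshape(-1,3)
    L=np.c_[(W[:,:2]-[.522,-.208])@A.T,W[:,2]]
    m=(abs(L[:,0])<.06)&(L[:,1]>.03)&(L[:,1]<.2)&(L[:,2]>.13)&(L[:,2]<.3)
    Q=L[m];print(n,len(Q),"x",np.percentile(Q[:,0],[3,97]).round(3))
    for a in np.arange(.13,.25,.01):
        q=Q[(Q[:,2]>=a)&(Q[:,2]<a+.01)]
        if len(q):print(round(a,2),len(q),np.median(q[:,0]).round(3),np.percentile(q[:,1],[5,50,95]).round(3))
    m=(abs(L[:,0])<.05)&(L[:,1]<-.085)&(L[:,1]>-.2)&(L[:,2]>.03)&(L[:,2]<.15);Q=L[m]
    print("bolt");print(Q[np.argsort(Q[:,1])][::max(1,len(Q)//15)].round(3))
E
```

```text
scene 672 x [-0.017  0.019]
0.13 28 0.001 [0.111 0.116 0.118]
0.14 31 0.009 [0.109 0.115 0.117]
0.15 56 0.0 [0.108 0.113 0.116]
0.16 64 0.004 [0.103 0.107 0.111]
0.17 79 0.001 [0.091 0.1   0.105]
0.18 152 0.003 [0.059 0.085 0.096]
0.19 132 0.001 [0.056 0.065 0.082]
0.2 43 -0.0 [0.05  0.057 0.059]
0.21 37 0.007 [0.049 0.056 0.058]
0.22 49 -0.005 [0.049 0.053 0.057]
0.23 1 -0.008 [0.051 0.051 0.051]
bolt
[[-0.005 -0.128  0.089]
 [ 0.005 -0.12   0.097]
 [-0.002 -0.116  0.095]
 [-0.01  -0.114  0.088]
 [ 0.    -0.112  0.093]
 [ 0.005 -0.11   0.09 ]
 [ 0.001 -0.107  0.084]
 [ 0.011 -0.106  0.088]
 [-0.004 -0.104  0.085]
 [ 0.01  -0.102  0.08 ]
 [ 0.001 -0.101  0.071]
 [ 0.005 -0.099  0.084]
 [ 0.002 -0.098  0.067]
 [-0.003 -0.093  0.06 ]
 [ 0.    -0.089  0.053]
 [ 0.001 -0.086  0.047]]
side 317 x [-0.021  0.015]
0.13 12 -0.019 [0.11  0.112 0.118]
0.14 9 -0.019 [0.11  0.113 0.115]
0.15 4 -0.02 [0.107 0.11  0.114]
0.16 3 -0.02 [0.103 0.113 0.114]
0.17 3 0.001 [0.105 0.105 0.105]
0.18 33 -0.001 [0.054 0.093 0.103]
0.19 83 -0.001 [0.052 0.056 0.083]
0.2 67 -0.002 [0.051 0.053 0.059]
0.21 31 -0.01 [0.05  0.051 0.053]
0.22 44 -0.01 [0.049 0.051 0.057]
0.23 28 0.004 [0.049 0.053 0.057]
bolt
[[-0.001 -0.126  0.102]
 [ 0.    -0.122  0.103]
 [-0.004 -0.121  0.087]
 [-0.004 -0.12   0.101]
 [-0.003 -0.12   0.081]
 [-0.003 -0.119  0.102]
 [-0.009 -0.117  0.083]
 [-0.009 -0.116  0.089]
 [-0.009 -0.115  0.091]
 [-0.01  -0.113  0.092]
 [-0.008 -0.112  0.093]
 [-0.006 -0.11   0.093]
 [ 0.003 -0.11   0.093]
 [ 0.001 -0.108  0.096]
 [-0.003 -0.107  0.095]
 [-0.001 -0.106  0.097]
 [-0.006 -0.101  0.09 ]]
```

```bash
python3 - <<'E'
from h import *
s=bot.read_state();print(s, R.from_rotvec(s["tcp_rot"]).as_matrix().round(3)); print(np.array(eyes.get_calibration("wrist")["T_tool_cam"]).round(3),eyes.get_calibration("wrist")["K"])
E
```

```text
{'time': 1.3, 'q': array([ 1.23811277e+00,  2.63922040e-01,  1.60402834e+00,  3.82620811e-06,
        1.27368646e+00, -3.68736265e-02]), 'joint_vel': array([ 4.66034884e-05, -1.50896153e-03, -5.97328941e-04,  9.22855477e-04,
        2.32152931e-04,  1.91893763e-03]), 'joint_torque': array([-5.92716569e-04, -5.15060520e+01, -3.67711258e+01, -1.03129878e-04,
        1.01782585e-03, -2.03049844e-07]), 'tool_pos': array([0.19675114, 0.64567325, 0.24524952]), 'tcp_rot': array([-4.62964881e-01, -3.10728085e+00,  6.71722026e-05]), 'wrist_force': array([-1.39959548, -0.6529209 ,  0.21201121]), 'torque': array([0.03215447, 0.03217884, 0.0351901 ]), 'grip_force': 0.0, 'width': 1.0000673197195136} [[-0.957  0.292 -0.   ]
 [ 0.292  0.957 -0.   ]
 [ 0.    -0.    -1.   ]]
[[-0.001 -0.945 -0.327  0.085]
 [ 1.    -0.001  0.001 -0.   ]
 [-0.001 -0.327  0.945 -0.129]
 [ 0.     0.     0.     1.   ]] [[389.16812526   0.         321.27919507]
 [  0.         389.16812526 237.63329501]
 [  0.           0.           1.        ]]
```

Request:
{"op": "carry_out", "data": {
  "series": "0.03 -0.045 0.01 0;0.03 -0.045 0.01 0;0.03 -0.045 0.01 0;0.03 -0.045 0.01 0;0.03 -0.045 0.01 0;0.03 -0.045 0.01 0;0.03 -0.045 0.01 0;0.03 -0.045 0.01 0;0.03 -0.045 0.01 0;0.03 -0.04 0 0;0 0 0 0",
  "jaw": -1,
  "grip_force": 20
}}

```text
time: 2.68
tool_pos: [0.4984, 0.198, 0.3355]
tcp_rot: [0.47, 3.105, -0.001]
wrist_force: [-0.5, 1.1, -0.2]
width: 0.002
grip_force: 0.0
```

```bash
python3 - <<'E'
from h import *
im,d,K,T=cam("wrist"); np.savez("w1.npz",im=im,d=d,K=K,T=T); cv2.imwrite("pics/w1.png",im);W=cloud(d,K,T)
for t in ["dial_centre","bar","pointer","tab","tab_mark"]:
    for r in spot_in("wrist",t)[:3]:
        c=r["rect"];print(t,round(r["score"],2),np.round(c),W[int(c[1]),int(c[0])].round(3))
E
```

```text
dial_centre 0.7 [346. 218. 121. 153.] [0.525 0.214 0.101]
dial_centre 0.63 [589. 157.  97. 174.] [0.544 0.462 0.071]
dial_centre 0.56 [ 64. 446.  81.  69.] [ 0.731 -0.24   0.059]
bar 0.58 [608. 176.  59.  31.] [0.557 0.457 0.106]
bar 0.56 [341. 239.  29.  63.] [0.541 0.203 0.11 ]
bar 0.46 [108. 121. 164.  48.] [ 0.366 -0.005  0.021]
pointer 0.98 [605. 179.  70.  79.] [0.561 0.459 0.099]
pointer 0.86 [342. 243.  72.  66.] [0.546 0.204 0.111]
tab 0.55 [622. 134.  22.  22.] [0.533 0.499 0.067]
tab 0.45 [310. 279.  14.  17.] [0.58  0.16  0.091]
tab_mark 0.84 [619. 130.  18.  16.] [0.529 0.498 0.064]
tab_mark 0.45 [310. 276.  15.  17.] [0.577 0.161 0.091]
```

View pics/w1.png

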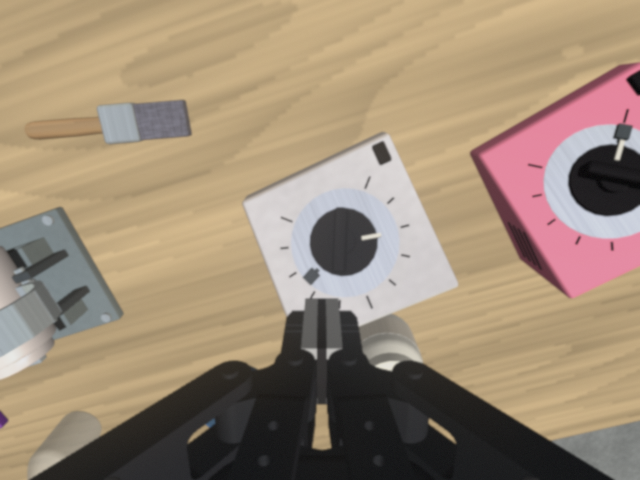

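```bash
cat >> h.py <<'E'
def rect(im,K,T,O,Rm,h,half=.09,res=.0003):
    n=int(2*half/res); g=(np.arange(n)-n/2)*res
    X,Y=np.meshgrid(-g,-g,indexing="ij")   # rows: +x up, cols: +y left
    P=O+X[...,None]*Rm[:,0]+Y[...,None]*Rm[:,1]+h*Rm[:,2]
    uv=proj(P,K,T).astype(np.float32)
    return cv2.remap(im,uv[...,0],uv[...,1],cv2.INTER_LINEAR)
E
python3 - <<'E'
from h import *
for n in ["w1","scene0"]:
    z=np.load(n+".npz");im,d,K,T=[z[k] for k in("im","d","K","T")]
    W=cloud(d,K,T);hsv=cv2.cvtColor(im,cv2.COLOR_BGR2HSV)
    V=W.reshape(-1,3);h=hsv.reshape(-1,3)
    m=(abs(V[:,0]-.545)<.09)&(abs(V[:,1]-.2)<.1)&(V[:,2]>.03)&(h[:,2]>120)&(h[:,1]<60)
    Q=V[m]
    for i in range(6):
        c=Q.mean(0);nn=np.linalg.svd(Q-c,full_matrices=False)[2][2];nn*=np.sign(nn[2]);r=(Q-c)@nn;Q=Q[abs(r)<max(.003,1.5*r.std())]
    xa=np.array([0,0,1])-nn*nn[2];xa/=np.linalg.norm(xa);Rm=np.c_[xa,np.cross(nn,xa),nn]
    print(n,len(Q),"tilt",np.arccos(nn[2]).round(3),"yaw",np.degrees(np.arctan2(xa[1],xa[0])).round(2),"res",r.std().round(4))
    O=c.copy(); O+=0
    # dial centre: black blob rectified at skirt height
    for it in range(4):
        a=rect(im,K,T,O,Rm,.0085);g=cv2.cvtColor(a,cv2.COLOR_BGR2GRAY)
        _,L,st,ce=cv2.connectedComponentsWithStats((g<75).astype(np.uint8))
        k=[i for i in range(1,len(st)) if 12000<st[i,4]<70000];k=min(k,key=lambda i:np.hypot(*(ce[i]-300)),default=None)
        if k is None:break
        hull=cv2.findContours((L==k).astype(np.uint8),0,1)[0][0];(cx,cy),ax,_=cv2.fitEllipse(cv2.convexHull(hull))
        O=O-(cy-300)*.0003*xa-(cx-300)*.0003*Rm[:,1]
    print("dial",O.round(4),"axes mm",np.array(ax)*.3)
    cv2.imwrite(f"pics/r_{n}.png",rect(im,K,T,O,Rm,.0085)); np.savez(n+"_f.npz",O=O,Rm=Rm)
a=np.hstack([cv2.resize(cv2.imread(f"pics/r_{n}.png"),(400,400)) for n in("w1","scene0")]);cv2.imwrite("pics/r.png",a)
E
```

```text
w1 20887 tilt 0.451 yaw 7.91 res 0.0009
dial [0.5577 0.2043 0.0755] axes mm [67.43419647 68.13496857]
scene0 2606 tilt 0.452 yaw 7.74 res 0.0013
dial [0.548  0.2015 0.0676] axes mm [ 64.25315552 109.58811035]
```

View pics/r.png

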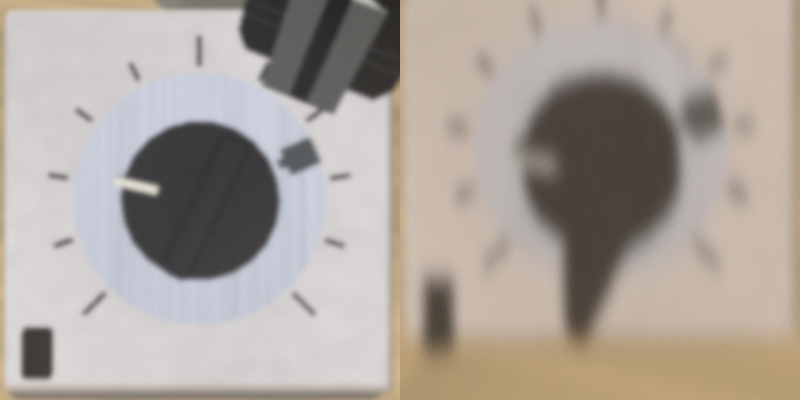

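The rectified view shows the pointer at about (118,182) (dial ≈1.00) and the tab at (300,156) (≈3.51), so the knob needs about 2.5 rad clockwise. I'll do the saddle first.

Request:
{"op": "carry_out", "data": {
  "series": "0.0025 -0.038 -0.008 -8.9;0.0025 -0.038 -0.008 -8.9;0.0025 -0.038 -0.008 -8.9;0.0025 -0.038 -0.008 -8.9;0.0025 -0.038 -0.008 -8.9;0.0025 -0.038 -0.008 -8.9;0.0025 -0.038 -0.008 -8.9;0.0025 -0.035 -0.008 -8.9;0 0 0 0;0 0 0 0"
}}

```text
time: 4.22
tool_pos: [0.5168, -0.0993, 0.2713]
tcp_rot: [-2.183, -2.259, -0.001]
wrist_force: [-0.2, 0.1, 0.8]
width: 0.001
grip_force: 0.0
```

```bash
python3 - <<'E'
from h import *
im,d,K,T=cam("wrist"); np.savez("w2.npz",im=im,d=d,K=K,T=T); cv2.imwrite("pics/w2.png",im)
W=cloud(d,K,T).reshape(-1,3)
c,s=np.cos(.032),np.sin(.032);A=np.array([[c,s],[-s,c]])
L=np.c_[(W[:,:2]-[.522,-.208])@A.T,W[:,2]]
for a in np.arange(.17,.24,.01):
    q=L[(L[:,2]>=a)&(L[:,2]<a+.01)&(abs(L[:,0])<.04)&(L[:,1]>.02)&(L[:,1]<.09)]
    if len(q):print(a.round(2),len(q),np.percentile(q[:,0],[2,98]).round(3),np.percentile(q[:,1],[5,50,95]).round(3))
print(bot.read_state()["q"].round(2))
E
```

```text
0.18 731 [-0.019  0.015] [0.083 0.087 0.09 ]
0.19 475 [-0.02   0.015] [0.076 0.081 0.085]
[-0.24 -0.04  1.89  0.    1.29 -0.27]
```

View pics/w2.png

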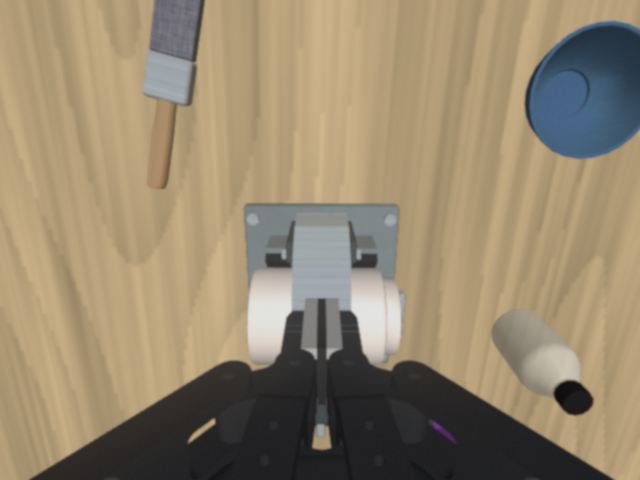

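The wrist picture shows the saddle strap at about (321,270), centred under the fingers, with the ear hidden behind them. Pushing along its arc now.

Request:
{"op": "carry_out", "data": {
  "series": "0.001 0 -0.043 0;0.001 -0.032 0 0;0 -0.013 0 0;0.0005 -0.014 -0.001 0;0.0005 -0.014 -0.001 0;0.0005 -0.0137 -0.0043 0;0.0005 -0.0137 -0.0043 0;0.0005 -0.0128 -0.007 0;0.0005 -0.0128 -0.007 0;0.0003 -0.0105 -0.0102 0;0.0003 -0.0105 -0.0102 0;0 0 0 0"
}}

```text
time: 5.78
tool_pos: [0.5218, -0.2487, 0.1822]
tcp_rot: [-2.186, -2.255, 0.002]
wrist_force: [-5.1, -0.4, -0.8]
width: -0.002
grip_force: 2.3
```

```bash
cat > ear.py <<'E'
from h import *
import sys
c,s=np.cos(.032),np.sin(.032);A=np.array([[c,s],[-s,c]])
im,d,K,T=cam(sys.argv[1]); W=cloud(d,K,T).reshape(-1,3); cv2.imwrite(f"pics/{sys.argv[2]}.png",im); np.savez(sys.argv[2]+".npz",im=im,d=d,K=K,T=T)
L=np.c_[(W[:,:2]-[.522,-.208])@A.T,W[:,2]]
Q=L[(abs(L[:,0])<.02)&(L[:,1]>-.2)&(L[:,1]<.13)&(L[:,2]>.05)]
for a in np.arange(-.15,.13,.01):
    q=Q[(Q[:,1]>=a)&(Q[:,1]<a+.01)]
    if len(q):print(a.round(2),len(q),np.percentile(q[:,2],[5,50,95]).round(3))
print(bot.read_state()["tool_pos"])
E
python3 ear.py side s1
```

```text
-0.13 17 [0.084 0.095 0.1  ]
-0.12 54 [0.084 0.09  0.511]
-0.11 674 [0.486 0.524 0.547]
-0.1 196 [0.482 0.551 0.56 ]
-0.09 128 [0.523 0.545 0.561]
-0.08 1528 [0.311 0.397 0.552]
-0.07 291 [0.342 0.453 0.559]
-0.06 483 [0.177 0.257 0.558]
-0.05 348 [0.081 0.216 0.559]
-0.04 369 [0.064 0.1   0.559]
-0.03 228 [0.105 0.115 0.559]
-0.02 185 [0.112 0.163 0.559]
-0.01 87 [0.122 0.556 0.56 ]
0.0 97 [0.171 0.556 0.562]
0.01 126 [0.261 0.546 0.559]
0.02 37 [0.547 0.55  0.552]
0.03 2 [0.55 0.55 0.55]
0.06 1 [0.115 0.115 0.115]
[ 0.52178912 -0.24830178  0.18270363]
```

```bash
python3 -c "
import cv2
a=cv2.imread('pics/s1.png')[210:410,250:430];cv2.imwrite('pics/s1c.png',cv2.resize(a,None,fx=3.3,fy=2.9,interpolation=2))"
```

```text
(no output)
```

View pics/s1c.png

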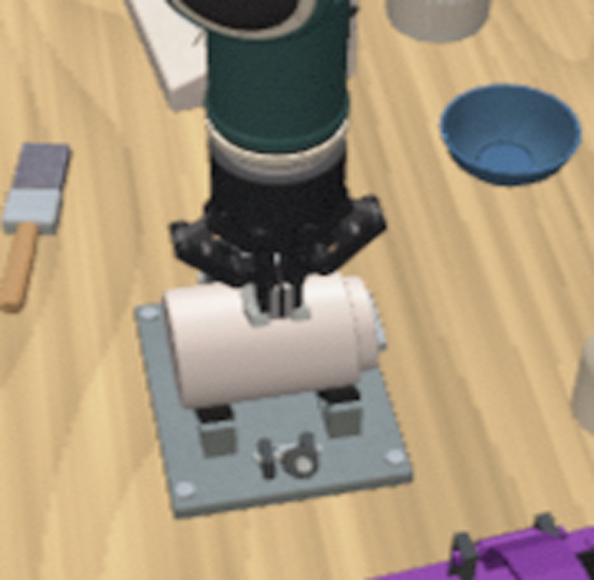

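The side crop shows the shut fingertips, about 14 mm thick, sitting inside the ear's slot. I'll back out along the face normal and open the jaws a little so the fingers straddle both prongs.

Request:
{"op": "carry_out", "data": {
  "series": "-0.003 0.002 0.002 0;0 0.015 0.015 0;0 0.02 0.02 0;0 0.02 0.02 0;0 0 0 0"
}}

```text
time: 6.45
tool_pos: [0.5214, -0.1888, 0.2444]
tcp_rot: [2.178, 2.256, 0.004]
wrist_force: [-0.7, -1.2, 0.4]
width: -0.0
grip_force: 0.0
```

```bash
python3 ear.py side s2 | head -24; python3 -c "
import cv2
a=cv2.imread('pics/s2.png')[210:410,250:430];cv2.imwrite('pics/s2c.png',cv2.resize(a,None,fx=3.3,fy=2.9,interpolation=2))"
```

```text
-0.13 18 [0.085 0.09  0.099]
-0.12 52 [0.085 0.09  0.1  ]
-0.11 28 [0.085 0.093 0.097]
-0.1 2 [0.085 0.086 0.087]
-0.06 32 [0.173 0.177 0.181]
-0.05 870 [0.174 0.583 0.609]
-0.04 534 [0.068 0.167 0.621]
-0.03 243 [0.106 0.157 0.623]
-0.02 1841 [0.156 0.448 0.607]
-0.01 431 [0.164 0.446 0.62 ]
0.0 587 [0.172 0.315 0.62 ]
0.01 380 [0.172 0.27  0.62 ]
0.02 181 [0.173 0.617 0.621]
0.03 139 [0.171 0.618 0.621]
0.04 121 [0.168 0.617 0.621]
0.05 115 [0.088 0.618 0.624]
0.06 154 [0.094 0.617 0.625]
0.07 73 [0.115 0.612 0.624]
0.08 12 [0.605 0.607 0.613]
[ 0.52053827 -0.18931749  0.2426985 ]
```

View pics/s2c.png

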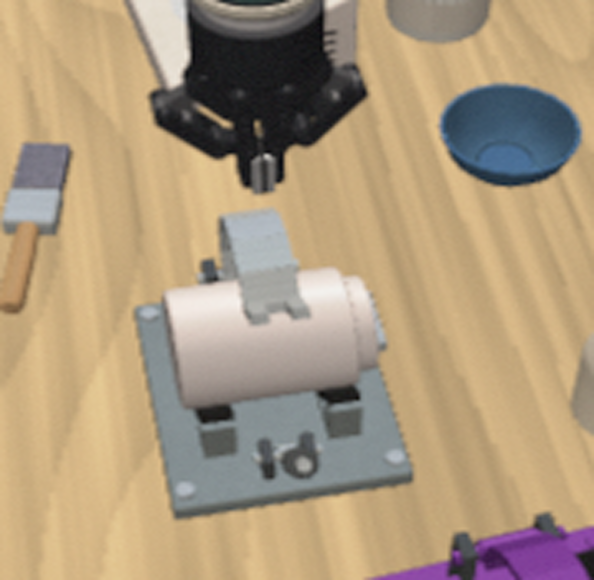

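Request:
{"op": "carry_out", "data": {
  "series": "0 -0.026 -0.026 0;0 -0.026 -0.026 0;0 -0.006 -0.007 0;0 -0.0082 -0.012 0;0.0005 -0.0082 -0.012 0;0 -0.0057 -0.0135 0;0.0005 -0.0057 -0.0135 0;0 -0.003 -0.0105 0;0 -0.002 -0.0105 0;0 -0.001 -0.011 0;0 0 -0.009 0;0 0 0 0",
  "jaw": -0.6
}}

```text
time: 8.0
tool_pos: [0.5206, -0.2823, 0.0928]
tcp_rot: [-2.185, -2.257, 0.001]
wrist_force: [-8.6, 5.1, 21.0]
width: 0.199
grip_force: 10.9
```

Request:
{"op": "carry_out", "data": {
  "series": "0 0.002 0.02 0;0 0 0.05 0;0 0.03 0.04 0;0 0.04 0.02 0;0 0 0 0"
}}

```text
time: 8.62
tool_pos: [0.5219, -0.2087, 0.2221]
tcp_rot: [2.179, 2.257, 0.004]
wrist_force: [0.1, -0.8, -0.1]
width: 0.197
grip_force: 0.0
```

```bash
python3 ear.py side s3 | head -24; python3 -c "
import cv2
a=cv2.imread('pics/s3.png')[210:410,250:430];cv2.imwrite('pics/s3c.png',cv2.resize(a,None,fx=3.3,fy=2.9,interpolation=2))"
```

```text
-0.13 21 [0.083 0.092 0.101]
-0.12 52 [0.085 0.091 0.1  ]
-0.11 25 [0.085 0.092 0.098]
-0.1 2 [0.085 0.086 0.087]
-0.09 51 [0.074 0.081 0.084]
-0.08 48 [0.078 0.081 0.085]
-0.07 797 [0.082 0.562 0.587]
-0.06 358 [0.08  0.58  0.599]
-0.05 259 [0.088 0.109 0.601]
-0.04 1727 [0.12  0.429 0.589]
-0.03 414 [0.123 0.423 0.598]
-0.02 535 [0.129 0.292 0.598]
-0.01 327 [0.132 0.248 0.599]
0.0 195 [0.132 0.595 0.599]
0.01 147 [0.132 0.596 0.599]
0.02 122 [0.129 0.595 0.599]
0.03 116 [0.125 0.594 0.601]
0.04 110 [0.125 0.597 0.602]
0.05 87 [0.104 0.587 0.601]
0.06 19 [0.584 0.587 0.59 ]
0.07 2 [0.083 0.084 0.086]
0.08 1 [0.082 0.082 0.082]
[ 0.52107177 -0.20956862  0.22056629]
```

View pics/s3c.png

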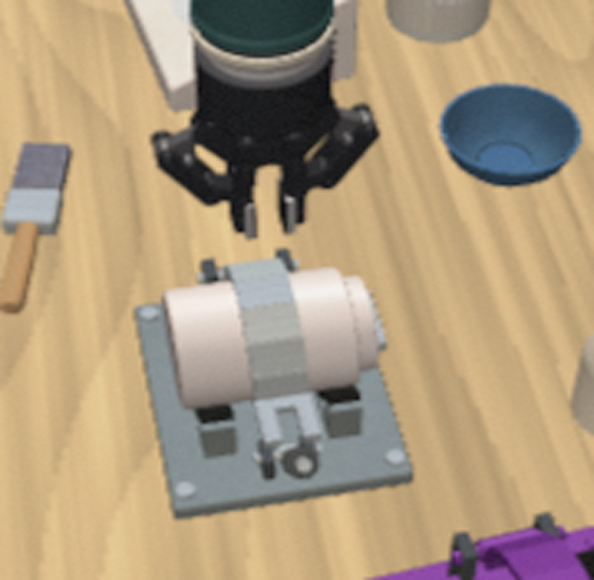

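The crop shows the saddle shut over the jar: strap top at z ≈ 0.132, ear level. Next is the bolt, with its nut at crop (299,460).

Request:
{"op": "carry_out", "data": {
  "series": "0.0015 -0.051 0 0;0.0015 -0.051 0 0;0.002 -0.051 0 0;0 0 -0.05 0;0 0 -0.05 0;0 0 -0.045 0;0 0 0 0;0 0.007 0 0;0 0.007 0 0;0 0.007 0 0;0 0.007 0 0;0 0.005 0.014 0;0 0.005 0.014 0;0 0.006 0 0;0 0.006 0 0;0 0 0 0",
  "jaw": -1
}}

```text
time: 10.68
tool_pos: [0.5251, -0.3122, 0.1018]
tcp_rot: [-2.184, -2.257, -0.0]
wrist_force: [-0.4, -0.5, 0.1]
width: -0.002
grip_force: 0.1
```

Request:
{"op": "carry_out", "data": {
  "series": "0 0.005 0 0;0 0.004 0 0;0 0.002 0 0;0 0 0 0"
}}

```text
time: 11.18
tool_pos: [0.5252, -0.3016, 0.1019]
tcp_rot: [-2.185, -2.256, -0.0]
wrist_force: [-0.9, 0.7, -0.2]
width: -0.004
grip_force: 0.0
```

Request:
{"op": "carry_out", "data": {
  "series": "0 0.003 0 0;0 0.002 0 0;0 0 0 0"
}}

```text
time: 11.55
tool_pos: [0.5253, -0.301, 0.1022]
tcp_rot: [2.18, 2.254, -0.007]
wrist_force: [0.1, -12.9, -5.3]
width: 0.001
grip_force: 6.6
```

```bash
python3 ear.py side s4 | head -12; python3 -c "
import cv2
a=cv2.imread('pics/s4.png')[270:410,260:400];cv2.imwrite('pics/s4c.png',cv2.resize(a,None,fx=4,fy=4,interpolation=2))"
```

```text
-0.15 163 [0.408 0.471 0.479]
-0.14 160 [0.44  0.465 0.481]
-0.13 1376 [0.232 0.315 0.473]
-0.12 226 [0.187 0.469 0.479]
-0.11 418 [0.105 0.173 0.479]
-0.1 220 [0.104 0.475 0.479]
-0.09 151 [0.078 0.477 0.479]
-0.08 127 [0.08  0.477 0.479]
-0.07 94 [0.466 0.476 0.479]
-0.06 81 [0.466 0.475 0.48 ]
-0.05 78 [0.463 0.474 0.481]
-0.04 157 [0.455 0.471 0.477]
```

View pics/s4c.png

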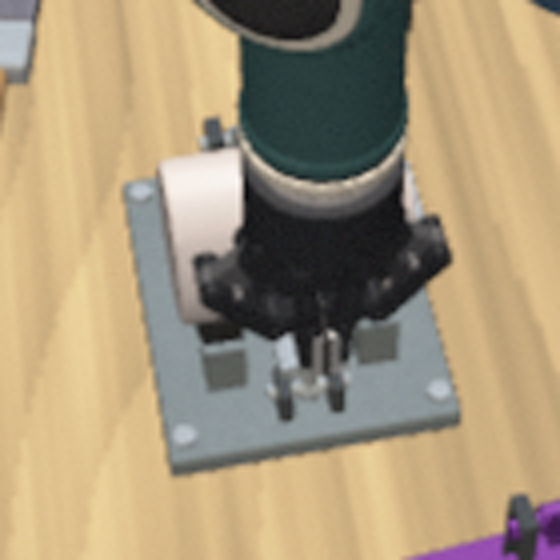

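The bolt reached its stop (12.9 N). I'll retreat, check it numerically, and refine the dial measurement from above.

Request:
{"op": "carry_out", "data": {
  "series": "0 -0.02 0 0;0 -0.01 0.03 0;0 0 0.06 0;0 0.05 0.04 0;0 0.06 0 0;0 0.06 0 0;0 0.06 0 0;0 0.06 0 0;0 0.06 0 0;0 0.06 0 0;0 0.05 0.02 0;0 0.05 0.02 0;0 0 0 0;0 0 0 0"
}}

```text
time: 13.35
tool_pos: [0.5251, 0.1813, 0.2708]
tcp_rot: [-2.184, -2.258, 0.002]
wrist_force: [0.1, 0.2, -0.7]
width: -0.004
grip_force: 0.0
```

```bash
python3 ear.py side s5 | head -26; cat > dial.py <<'E'
from h import *
z=np.load("w1_f.npz");O,Rm=z["O"],z["Rm"]
def ang(v): return np.degrees(np.arctan2(v[1],v[0]))
def measure(save=None,camn="wrist",data=None):
    im,d,K,T=data or cam(camn)
    res=.0003
    # recentre on skirt and panel via black skirt circle
    O2=O.copy()
    out={}
    a=rect(im,K,T,O2,Rm,.0085);hsv=cv2.cvtColor(a,cv2.COLOR_BGR2HSV);g=hsv[...,2]
    n=a.shape[0];yy,xx=np.mgrid[:n,:n];X=-(yy-n/2)*res;Y=-(xx-n/2)*res;r=np.hypot(X,Y)
    m=((g>110)&(r>.018)&(r<.0335)).astype(np.uint8)
    _,L,st,_=cv2.connectedComponentsWithStats(m)
    for i in sorted(range(1,len(st)),key=lambda i:-st[i,4])[:2]:
        k=L==i; p=np.c_[X[k],Y[k]]; c=p.mean(0);print("line",st[i,4],c.round(4),ang(c).round(1),"val",(a[k].mean(0)).round(), "dir",ang(np.linalg.svd(p-c,full_matrices=False)[2][0]).round(1))
    b=rect(im,K,T,O2,Rm,.007);g=cv2.cvtColor(b,cv2.COLOR_BGR2GRAY)
    m=((g<130)&(r>.041)&(r<.0585)).astype(np.uint8)
    _,L,st,_=cv2.connectedComponentsWithStats(m)
    for i in range(1,len(st)):
        if st[i,4]>600: k=L==i;c=np.array([X[k].mean(),Y[k].mean()]);print("tab?",st[i,4],c.round(4),np.hypot(*c).round(4),ang(c).round(1))
    if save: cv2.imwrite(save,np.hstack([cv2.resize(a,(400,400)),cv2.resize(b,(400,400))]))
if __name__=="__main__":
    print("w1");q=np.load("w1.npz");measure(data=[q[k] for k in("im","d","K","T")])
    print("now");c=cam("wrist");np.savez("w3.npz",im=c[0],d=c[1],K=c[2],T=c[3]);measure("pics/d3.png",data=c)
    s=bot.read_state();print(s["time"],s["tool_pos"],s["q"].round(2))
E
python3 dial.py
```

```text
-0.09 76 [0.075 0.082 0.102]
-0.08 137 [0.058 0.087 0.114]
-0.07 54 [0.079 0.084 0.117]
-0.06 65 [0.079 0.086 0.099]
-0.05 149 [0.091 0.104 0.113]
-0.04 141 [0.089 0.117 0.125]
-0.03 100 [0.112 0.126 0.131]
-0.02 94 [0.118 0.131 0.135]
-0.01 74 [0.12  0.134 0.137]
0.0 72 [0.122 0.134 0.137]
0.01 59 [0.122 0.134 0.136]
0.02 39 [0.128 0.131 0.134]
0.03 41 [0.124 0.126 0.129]
0.04 4 [0.123 0.124 0.124]
0.05 6 [0.087 0.096 0.105]
0.07 3 [0.083 0.084 0.085]
[0.52497631 0.18070414 0.27045538]
w1
line 952 [0.0058 0.0257] 77.2 val [164. 173. 176.] dir -103.0
tab? 1768 [ 0.0196 -0.045 ] 0.0491 -66.5
now
line 919 [0.006  0.0255] 76.8 val [167. 177. 180.] dir -103.7
tab? 2156 [ 0.0207 -0.0449] 0.0494 -65.2
13.45 [0.52493209 0.18035386 0.27025318] [ 0.29  0.02  1.83 -0.    1.29  0.26]
```

```bash
cat > path.py <<'E'
from dial import *
import sys
def tcp(b,extra=0,r=.025,h=.020):
    b=np.radians(b);e=np.array([np.cos(b),np.sin(b)]);n=np.array([-e[1],e[0]])
    w=Rm[:,:2]@n; s=.007*abs(w[0])+.011*abs(w[1])
    p=r*e+(.006+s+extra)*n
    return O+Rm@np.r_[p,h]+[0,0,.014]
if __name__=="__main__":
    P=bot.read_state()["tool_pos"];print(P.round(4))
    for a in sys.argv[1:]:
        b,x=map(float,a.split(","));q=tcp(b,x/1000);print(a,q.round(4),((q-P)*1000).round(1));P=q
E
python3 path.py -25,9 -25,0 -35,0 -45,0 -55,0 -65,0 -75,0 -85,0 -95,0 -105,0 -115,0 -125,0 -135,0 -145,0 -155,0 -165,0 -170,0
```

```text
[0.5249 0.1804 0.2703]
-25,9 [0.5775 0.2213 0.1224] [  52.6   41.  -147.8]
-25,0 [0.5753 0.2128 0.1208] [-2.3 -8.6 -1.7]
-35,0 [0.5766 0.2078 0.1211] [ 1.4 -5.   0.3]
-45,0 [0.577  0.2023 0.1209] [ 0.4 -5.5 -0.2]
-55,0 [0.5763 0.1966 0.1202] [-0.7 -5.7 -0.7]
-65,0 [0.5744 0.1911 0.1189] [-1.9 -5.6 -1.3]
-75,0 [0.5713 0.186  0.1171] [-3.1 -5.1 -1.8]
-85,0 [0.5671 0.1818 0.1148] [-4.2 -4.2 -2.3]
-95,0 [0.562  0.1787 0.1121] [-5.1 -3.1 -2.7]
-105,0 [0.5589 0.1765 0.1105] [-3.  -2.1 -1.6]
-115,0 [0.5561 0.1747 0.109 ] [-2.8 -1.9 -1.5]
-125,0 [0.5527 0.1732 0.1073] [-3.4 -1.4 -1.7]
-135,0 [0.5487 0.1725 0.1053] [-4.  -0.7 -2. ]
-145,0 [0.5443 0.1727 0.1032] [-4.4  0.2 -2.1]
-155,0 [0.5397 0.174  0.1011] [-4.6  1.3 -2.1]
-165,0 [0.5352 0.1764 0.0991] [-4.5  2.5 -2. ]
-170,0 [0.5331 0.1781 0.0982] [-2.1  1.7 -0.9]
```

Request:
{"op": "carry_out", "data": {
  "series": "0.0263 0.0205 -0.02 0;0.0263 0.0205 -0.03 0;0 0 -0.05 0;0 0 -0.03 0;0 0 -0.018 0;0 0 0 0;-0.0023 -0.0086 -0.0017 0;0.0014 -0.005 0.0003 0;0.0004 -0.0055 -0.0002 0;-0.0007 -0.0057 -0.0007 0;-0.0019 -0.0056 -0.0013 0;-0.0031 -0.0051 -0.0018 0;0 0 0 0"
}}

```text
time: 15.08
tool_pos: [0.5716, 0.1865, 0.1178]
tcp_rot: [2.185, 2.257, -0.001]
wrist_force: [1.2, 0.5, 1.0]
width: -0.002
grip_force: 0.4
```

```bash
python3 dial.py|tail -5
```

```text
now
line 917 [ 0.0095 -0.026 ] -70.0 val [125. 127. 128.] dir -106.7
line 780 [0.0224 0.0135] 31.0 val [186. 196. 200.] dir -147.2
tab? 10482 [ 0.0037 -0.0463] 0.0465 -85.4
15.125 [0.57158651 0.18659353 0.1178038 ] [ 0.27  0.24  1.89 -0.    1.02  0.24]
```

Request:
{"op": "carry_out", "data": {
  "series": "-0.0042 -0.0042 -0.0023 0;-0.0051 -0.0031 -0.0027 0;-0.003 -0.0021 -0.0016 0;-0.0028 -0.0019 -0.0015 0;-0.0034 -0.0014 -0.0017 0;-0.004 -0.0007 -0.002 0;-0.0044 0.0002 -0.0021 0;-0.0046 0.0013 -0.0021 0;0 0 0 0"
}}

```text
time: 16.25
tool_pos: [0.539, 0.1749, 0.1012]
tcp_rot: [-2.184, -2.257, 0.003]
wrist_force: [2.1, -1.5, 1.2]
width: 0.004
grip_force: 0.9
```

```bash
python3 dial.py|tail -5
```

```text
tab? 2934 [ 0.0198 -0.0462] 0.0503 -66.8
tab? 2412 [-0.0096 -0.0498] 0.0508 -100.9
tab? 1247 [-0.0244 -0.0433] 0.0497 -119.5
tab? 4104 [-0.0401 -0.0297] 0.0499 -143.5
16.3 [0.53903799 0.17495704 0.10125531] [ 0.27  0.2   1.97 -0.    0.98  0.24]
```

```bash
python3 dial.py|sed -n '4,20p'
```

```text
now
line 763 [ 0.016  -0.0217] -53.5 val [194. 203. 206.] dir 128.2
line 293 [-0.0158 -0.0271] -120.3 val [133. 135. 136.] dir 150.6
tab? 2928 [ 0.0198 -0.0462] 0.0502 -66.8
tab? 2412 [-0.0096 -0.0499] 0.0508 -100.9
tab? 1250 [-0.0244 -0.0433] 0.0497 -119.4
tab? 4108 [-0.0401 -0.0297] 0.0499 -143.5
16.35 [0.53910099 0.1749672  0.10125221] [ 0.27  0.2   1.97 -0.    0.98  0.24]
```

Request:
{"op": "carry_out", "data": {
  "series": "-0.0022 0.0012 -0.001 0;-0.0023 0.0013 -0.001 0;0 0 0 0;0 -0.012 0 0;0 -0.01 0.04 0;-0.02 -0.01 0.06 0;-0.03 0 0.05 0;0 0 0 0"
}}

```text
time: 17.35
tool_pos: [0.4871, 0.1462, 0.2535]
tcp_rot: [2.183, 2.255, 0.011]
wrist_force: [0.3, -0.8, 0.3]
width: 0.003
grip_force: 0.0
```

```bash
python3 dial.py|sed -n '4,20p'
```

```text
now
line 808 [ 0.0118 -0.0241] -63.9 val [169. 179. 183.] dir -62.0
tab? 2001 [ 0.02   -0.0452] 0.0495 -66.1
17.4 [0.48646575 0.14596499 0.25072832] [ 0.24 -0.06  1.95  0.    1.25  0.21]
```

View pics/d3.png

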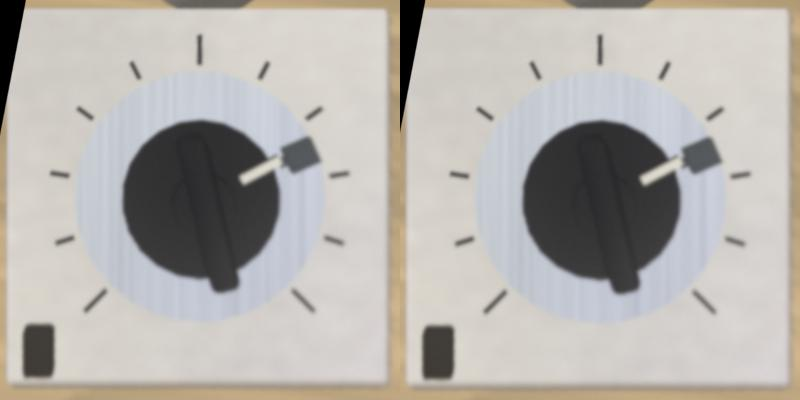

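The rectified view shows the line's end at (281,161) and the tab's centre at (300,156). The line is about 2° short of the tab, so one small nudge is needed.

Request:
{"op": "carry_out", "data": {
  "series": "0.03 0 -0.05 0;0.02 0.01 -0.06 0;0 0.01 -0.04 0;0 0 0 0;0 0.008 0 0;0 0 0 0;0 0 0 0"
}}

```text
time: 18.27
tool_pos: [0.537, 0.1741, 0.102]
tcp_rot: [2.184, 2.256, 0.005]
wrist_force: [0.3, -0.8, -0.0]
width: 0.001
grip_force: 0.0
```

```bash
python3 path.py -165,4 -165,0 -167,0 -168,0; python3 dial.py | sed -n '5p'
```

```text
[0.537  0.1741 0.102 ]
-165,4 [0.5367 0.1727 0.0996] [-0.4 -1.4 -2.4]
-165,0 [0.5352 0.1764 0.0991] [-1.5  3.7 -0.5]
-167,0 [0.5343 0.1771 0.0988] [-0.9  0.6 -0.4]
-168,0 [0.5339 0.1774 0.0986] [-0.4  0.3 -0.2]
line 758 [ 0.0119 -0.0243] -63.8 val [193. 203. 206.] dir -62.6
```

Request:
{"op": "carry_out", "data": {
  "series": "0 0.003 0 0;0 0.0012 0 0;-0.0002 0.0008 0 0;0 0 0 0;0 0 0 0"
}}

```text
time: 18.95
tool_pos: [0.5357, 0.1785, 0.1001]
tcp_rot: [2.185, 2.257, -0.0]
wrist_force: [0.4, -3.8, 1.9]
width: 0.002
grip_force: 1.5
```

```bash
python3 dial.py | sed -n '4,9p'
```

```text
now
line 746 [ 0.0116 -0.0246] -64.8 val [193. 202. 206.] dir -63.0
line 140 [-0.0182 -0.0266] -124.3 val [130. 132. 133.] dir 151.0
tab? 6763 [ 0.0042 -0.0487] 0.0489 -85.1
tab? 1285 [-0.0277 -0.0411] 0.0495 -124.0
tab? 4353 [-0.0423 -0.0256] 0.0495 -148.8
```

Request:
{"op": "carry_out", "data": {
  "series": "0 0.0007 0 0;0 0 0 0;0 -0.012 0 0;0 -0.01 0.04 0;-0.02 -0.01 0.06 0;-0.03 0 0.05 0;0 0 0 0;0 0 0 0"
}}

```text
time: 20.0
tool_pos: [0.4858, 0.1476, 0.248]
tcp_rot: [-2.185, -2.257, -0.001]
wrist_force: [-0.4, -0.0, 0.1]
width: -0.0
grip_force: 0.0
```

```bash
python3 dial.py|sed -n '4,20p'; python3 - <<'E'
from h import *
from dial import O,Rm
z=np.load("w3.npz");im,K,T=z["im"],z["K"],z["T"]
b=rect(im,K,T,O,Rm,.007);g=cv2.cvtColor(b,cv2.COLOR_BGR2GRAY)
# tab: min-area rect of the top, side-free estimate
m=((g<130)).astype(np.uint8);_,L,st,ce=cv2.connectedComponentsWithStats(m)
for i in range(1,len(st)):
    X,Y=-(ce[i][1]-300)*.3,-(ce[i][0]-300)*.3
    if 40<np.hypot(X,Y)<60 and st[i,4]>800: print(st[i,4],X,Y,cv2.minAreaRect(np.argwhere(L==i)[:,::-1].astype(np.float32)))
# skirt centre check
a=rect(im,K,T,O,Rm,.0085);h=cv2.findContours((cv2.cvtColor(a,6)<90).astype(np.uint8),0,1)[0];h=max(h,key=lambda c:cv2.contourArea(c) if abs(cv2.moments(c)['m10']/max(1,cv2.moments(c)['m00'])-300)<30 else 0)
print(cv2.minEnclosingCircle(h))
ring=[]
for t in np.radians(np.arange(0,360,3)):  # ring edge: silver -> white via saturation
    pass
E
```

```text
now
line 793 [ 0.0104 -0.0248] -67.2 val [170. 180. 184.] dir -65.9
tab? 2013 [ 0.02   -0.0453] 0.0495 -66.2
20.05 [0.48540148 0.14748955 0.24690251] [ 0.25 -0.06  1.95  0.    1.25  0.21]
2017 20.026078334159646 -45.29717402082299 ((448.68426513671875, 234.3867950439453), (41.80995178222656, 54.47222137451172), 66.57130432128906)
((304.2281494140625, 310.12255859375), 129.46519470214844)
```

```bash
python3 ear.py side s6 | head -9; python3 -c "
from workcell import bot
print(bot.finish_job())"
```

```text
-0.09 74 [0.074 0.082 0.104]
-0.08 145 [0.057 0.09  0.114]
-0.07 54 [0.079 0.084 0.117]
-0.06 60 [0.08  0.086 0.1  ]
-0.05 157 [0.089 0.104 0.113]
-0.04 136 [0.096 0.118 0.125]
-0.03 100 [0.111 0.126 0.13 ]
-0.02 96 [0.118 0.131 0.135]
-0.01 75 [0.121 0.134 0.137]
the job is handed in; nothing more can be done
None
```

The job is handed in at about 20 s: the saddle is shut over the jar, the bolt stands upright in the ear's slot, and the pointer line measures within about 1° of the steel tab; the judge's result was not reported back.

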